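# Make up a smear kit and a staining kit

### The job

Make up two kits from the stock on the lab bench, one thing to a compartment, each standing upright and flat on the tray's floor. The smear kit, in the two-compartment tray, gets the slide box in the long compartment and the short dropper bottle in the square one; the staining kit, in the three-compartment tray, gets the specimen jar in the middle compartment and the tall dropper bottle and the square staining jar in the two end ones, either way round. Set everything down rather than dropping it, and leave the covered dish, the timer and the tally counter where they are.

Things in the scene. Friction and masses are not known exactly. Their poses are not given: they have to be found in the camera images.
- tray_two: Fixed steel tray, two unequal compartments in a row along its x; outside 168 x 64 mm, floor and walls 4 mm thick, wall and divider tops 14 mm above the bench. The long compartment is 100 x 56 mm inside, centred at x = -30 mm; the square one is 56 x 56 mm, centred at x = +52 mm; both at y = 0. Origin: centre of its underside; z up.
- tray_three: Fixed steel tray, three equal square compartments in a row along its x; outside 208 x 72 mm, floor and walls 4 mm thick, wall and divider tops 14 mm above the bench. Each compartment is 64 x 64 mm inside, centred at x = -68, 0 and +68 mm, y = 0. Origin: centre of its underside; z up.
- slide_box: White plastic box for microscope slides, a plain bar 80 mm long (x) by 30 mm wide (y) by 36 mm high, with a grey seam line and a small grey catch on its +x end; 50 to 95 g. Origin: centre of its underside; z up.
- short_bottle: Small amber glass dropper bottle with black cap and rubber bulb: straight round body of diameter 28 mm up to 36 mm, then a narrower cap (diameter 17 mm); 60 mm high in all; 35 to 65 g. Origin: centre of its underside; z up.
- jar: Wide low specimen jar: glass body and white screw lid, both of diameter 50 mm; 58 mm high, the lid being the top 14 mm; 60 to 105 g. Origin: centre of its underside; z up.
- tall_bottle: Tall amber glass dropper bottle with black cap and rubber bulb: straight round body of diameter 40 mm up to 66 mm, then a narrower cap (diameter 25 mm); 95 mm high in all; 95 to 170 g. Origin: centre of its underside; z up.
- stain_jar: Square glass staining jar with white ribs inside and a flush steel lid: 44 x 44 mm (sides along x and y), 68 mm to the top of the lid, with a small round knob (diameter 16 mm) up to 80 mm; 120 to 210 g. Origin: centre of its underside; z up.
- petri: Bystander, to be left alone: flat covered glass dish with a brownish round patch of culture medium, diameter 60 mm, 18 mm high, loose. Origin: centre of its underside; z up.
- timer: Bystander, to be left alone: flat grey timer with a greenish display and three black keys, 45 (x) x 55 (y) x 22 mm, loose. Origin: centre of its underside; z up.
- counter: Bystander, to be left alone: round steel tally counter, diameter 48 mm, 24 mm high, with a push stem up to 32 mm, loose. Origin: centre of its underside; z up.

How it is judged (in metres and radians):
At the end, for the whole second after the job is handed in: Each thing is upright (0.1 rad), at rest on its tray's floor, its origin within 15 mm in tray x and y of its compartment's centre: slide box long, short bottle square (tray_two); jar middle, tall bottle and staining jar one at each end (tray_three) (x of slide_box in the frame of tray_two between -0.045 and -0.015 m and y of slide_box in the frame of tray_two between -0.015 and 0.015 m and z of slide_box in the frame of tray_two between -0.001 and 0.009 m and angle between each of slide_box, short_bottle, jar, tall_bottle, stain_jar's own z axis and vertical below 0.1 rad and linear speed of each of slide_box, short_bottle, jar, tall_bottle, stain_jar below 0.02 m/s and x of short_bottle in the frame of tray_two between 0.037 and 0.067 m and y of short_bottle in the frame of tray_two between -0.015 and 0.015 m and z of short_bottle in the frame of tray_two between -0.001 and 0.009 m and x of jar in the frame of tray_three between -0.015 and 0.015 m and y of jar in the frame of tray_three between -0.015 and 0.015 m and z of jar in the frame of tray_three between -0.001 and 0.009 m and z of tall_bottle in the frame of tray_three between -0.001 and 0.009 m and z of stain_jar in the frame of tray_three between -0.001 and 0.009 m and (((x of tall_bottle in the frame of tray_three between 0.053 and 0.083 m and y of tall_bottle in the frame of tray_three between -0.015 and 0.015 m) and (x of stain_jar in the frame of tray_three between -0.083 and -0.053 m and y of stain_jar in the frame of tray_three between -0.015 and 0.015 m)) or ((x of tall_bottle in the frame of tray_three between -0.083 and -0.053 m and y of tall_bottle in the frame of tray_three between -0.015 and 0.015 m) and (x of stain_jar in the frame of tray_three between 0.053 and 0.083 m and y of stain_jar in the frame of tray_three between -0.015 and 0.015 m)))); the robot touches nothing.
It fails at once if a stock thing is dropped or knocked down (faster than 0.7 m/s while the fingers do not touch it) ((linear speed of slide_box above 0.7 m/s and contact force between slide_box and the fingers below 0.05 N) or (linear speed of short_bottle above 0.7 m/s and contact force between short_bottle and the fingers below 0.05 N) or (linear speed of jar above 0.7 m/s and contact force between jar and the fingers below 0.05 N) or (linear speed of tall_bottle above 0.7 m/s and contact force between tall_bottle and the fingers below 0.05 N) or (linear speed of stain_jar above 0.7 m/s and contact force between stain_jar and the fingers below 0.05 N)).
It fails at once if the covered dish is pushed more than 25 mm from its place (distance of petri from where it was at the start of the episode above 0.025 m).
It fails at once if the timer is pushed more than 25 mm from its place (distance of timer from where it was at the start of the episode above 0.025 m).
It fails at once if the tally counter is pushed more than 25 mm from its place (distance of counter from where it was at the start of the episode above 0.025 m).
It also fails if it takes over 141 s, if anything falls off the work surface, if the arm or the gripper's body presses on something with over 40 N, if the wrist force passes 120 N, or if a joint passes its speed limit or range.

### The arm

A 6-joint arm with a two-finger parallel gripper is mounted at the origin on the work surface. World frame = base frame: x ahead of the robot, y to its left, z up, the work surface at z = 0. Lengths are in mm, angles in rad, forces in N, time in s.
With the tool pointing down it reaches from about 300 to 775 mm from the base axis. Payload 14.6 kg.
Tool frame: the origin (TCP) lies on the front face of the gripper's body, between the roots of the fingers; the fingertips stand 97 mm ahead of it and the grasp point (between the pads) lies 78 mm ahead of it; z points along the fingers, y is the direction in which the jaws open and shut (so a half turn about z gives the same grasp; the last joint's range is limited). The gripper opens to 94 mm and grips with 3 to 60 N. Pads are 16 mm wide; open, the fingers measure 119 mm over their backs; the gripper's body (75 mm by 177 mm) begins 78 mm behind the grasp point.
Start: joints at [-1.26, 0.3, 1.521, -0, 1.321, -0.067], TCP at [202.875, -511.206, 302.646] pointing down, gripper open.
Joint ranges: [-3.03, 3.03], [-0.79, 2.21], [0.23, 2.52], [-1.04, 4.18], [0, 3.07], [-2.55, 2.55]. Speed limits (rad/s): [2.22, 2.22, 2.57, 3.14, 3.14, 3.14].

### API

Orientations are given as [roll, pitch, yaw] about the fixed x, y, z axes, in that order (R = Rz(yaw) Ry(pitch) Rx(roll)).
In Python, from cell import manip, eyes, finder gives the robot as it stands.
- The arm moves only by the tool drive_tool, never from a script. Its argument "rows" is a list of rows, each an object with "offset": the shift along the tool's x, y, z in mm, a list of three; "spin": the turn about the tool's z in degrees; "jaw": the finger opening in mm, from 0 to 94. In form: [{"offset": [dx, dy, dz], "spin": spin, "jaw": jaw}, ...]. A call has 1 to 20 rows; each row shifts and turns the commanded pose from where the row before left it, along the tool's axes as they then stand; what a row does not reach is not made up. A row lasts 1/10 s, in which the tool goes at most 50 mm and 8.59 degrees, less where a joint would pass 70% of its speed; a pose out of reach is approached as far as the arm can. A call is refused whole if a number of a shift passes 50 or a number of a turn 8.59, either way. A call with a gripper value outside its range is refused whole. The fingers move at their own pace and stop on an object; "force" is the grip in N (left out, the last holds). Time passes only in rows, so rows that do not move let the fingers close. It gives the time, the measured TCP pose, the force and the opening at its end, in the units of the state.
- manip.read_state(): the state, without advancing time (a new reading comes with each control period).
- eyes.camera(name): name is "scene" or "top" or "wrist"; returns a dict with "color" (384x512x3 uint8, blue, green, red), "depth" (384x512 float32, mm along the optical axis (not along the pixel's ray), 0 where there is no reading), "vfov" (degrees; the focal length in pixels is half the picture's height over the tangent of half this angle, whatever the lens; pixels are square), "cx", "cy" (the principal point, pixels), "D" ([k1, k2, p1, p2, k3] as OpenCV has them; the pictures are not rectified), "rvec" (rotation vector, rad) and "tvec" (3), from world to camera coordinates, as OpenCV has them. Camera axes: x right, y down, z forward; pixel columns grow to the right and rows downward; lengths in mm; the calibration is good to about 2 mm. A picture is of the moment at which its call begins.
- manip.sign_off(): hands the job in, once; it reports no verdict.
Trained networks look in the newest picture that a camera, given by its name, has taken for a name from the list of things; names that differ only in an ending like _2 or _b are one class to them, and where a whole thing is asked for, a point or a joint stands for the part that bears it (a point fixed in the world has none). Each returns a list of dicts, best first, with "p" (0 to 1); they miss things now and then, are a little off and sometimes report something else, mostly with a low value. They report only what shows in the picture. A call takes as long as a camera call.
- finder.find_in(camera, target): "uv" ([column, row] in pixels, amid what is visible of it).
The state is a dict: "clock": time; "joints": joint angles; "qd": joint speeds; "effort": joint torques, N m; "eef_pos": TCP position; "eef_rot": TCP orientation; "wrist_force": force on the tool from outside, world axes, zero at the start; "moment": the same for the moment, N m; "finger_gap": finger opening in mm.
Only numpy, scipy, OpenCV 4.12 (cv2) and the standard library are available. Lean on these libraries where they do the work, as an engineer would, in place of code of your own. Each camera call takes 0.05 s, during which the arm holds its last target. There are 200 camera calls.

## Working session

There is one attempt and no reset: what is moved stays moved. The work goes in short steps, Python scripts to look and compute and a tool call to move; the robot and the scene stay as the last step left them, time stands still between calls to the robot, and variables do not carry over. Pictures are saved under pics/ and viewed, about 12 in all and at most 16, crops included, and the job is handed in when it is done.

Besides the shell and the picture viewer there is one more tool, called after ">>>" as a command line: name --argument value ..., lists and objects as JSON in quotes. drive_tool: Moves the arm, as the interface text tells. Its arguments: {"type":"object","properties":{"rows":{"type":"array","items":{"type":"object","properties":{"offset":{"type":"array","items":{"type":"number"}},"spin":{"type":"number"},"jaw":{"type":"number"}}}},"force":{"type":"number"}},"required":["rows"]}

```bash
ls; mkdir -p pics
cat > h.py <<'E'
import numpy as np, cv2
from cell import manip, eyes, finder
def K(c):
    f=c["color"].shape[0]/2/np.tan(np.radians(c["vfov"])/2)
    return np.array([[f,0,c["cx"]],[0,f,c["cy"]],[0,0,1.]])
def RT(c):
    return cv2.Rodrigues(np.array(c["rvec"],float))[0],np.array(c["tvec"],float).ravel()
def rays(c,uv):
    return cv2.undistortPoints(np.array(uv,float).reshape(-1,1,2),K(c),np.array(c["D"],float)).reshape(-1,2)
def at_z(c,uv,z):
    """pixels -> world points on plane z"""
    R,t=RT(c); o=-R.T@t; d=np.c_[rays(c,uv),np.ones(len(np.array(uv).reshape(-1,2)))]@R
    return o+d*((z-o[2])/d[:,2])[:,None]
def cloud(c):
    """world xyz image"""
    h,w=c["depth"].shape; u,v=np.meshgrid(np.arange(w),np.arange(h))
    n=rays(c,np.stack([u,v],-1)).reshape(h,w,2); R,t=RT(c)
    p=np.dstack([n,np.ones((h,w))])*c["depth"][...,None]
    P=(p-t)@R; P[c["depth"]<=0]=np.nan
    return P
E
python3 - <<'E'
from h import *
import pickle
ims=[]
D={}
for n in("scene","top","wrist"):
    c=eyes.camera(n);D[n]=c;ims.append(c["color"])
    R,t=RT(c);print(n,-R.T@t,c["vfov"],R[2],c["D"])
    cv2.imwrite(f"pics/{n}0.png",c["color"])
    P=cloud(c)
    for o in"tray_two tray_three slide_box short_bottle jar tall_bottle stain_jar petri timer counter".split():
        r=finder.find_in(n,o)[:2]
        print(n,o,[(np.round(q["uv"]).astype(int).tolist(),round(q["p"],2),np.round(P[int(q["uv"][1]),int(q["uv"][0])]).tolist()) for q in r])
pickle.dump(D,open("d0.pkl","wb"))
cv2.imwrite("pics/a.png",cv2.resize(D["top"]["color"],(800,600)))
print(manip.read_state())
E
```

```text
pics
scene [1008.40214681 -171.99785111  656.95441894] 51.373800570555346 [-0.58324044  0.20272283 -0.78659649] [-0.04457683  0.          0.          0.          0.        ]
scene tray_two [([117, 228], 0.97, [542.0, -281.0, 4.0])]
scene tray_three [([375, 157], 0.8, [522.0, 287.0, 3.0])]
scene slide_box [([222, 204], 0.71, [565.0, -78.0, 32.0])]
scene short_bottle [([191, 165], 0.51, [454.0, -114.0, 35.0])]
scene jar [([292, 140], 0.71, [469.0, 105.0, 57.0])]
scene tall_bottle [([245, 151], 0.7, [474.0, -1.0, 62.0])]
scene stain_jar [([210, 256], 0.61, [686.0, -129.0, 67.0]), ([247, 150], 0.17, [475.0, 3.0, 64.0])]
scene petri [([274, 248], 0.87, [680.0, -13.0, 17.0])]
scene timer [([334, 226], 0.93, [671.0, 113.0, 21.0])]
scene counter [([283, 190], 0.56, [566.0, 50.0, 25.0])]
top [ 340.73433948    1.27555467 1158.73607646] 42.134866336821375 [ 0.18507264 -0.00715589 -0.98269879] [-0.0848526  0.         0.         0.         0.       ]
top tray_two [([367, 197], 0.73, [538.0, -275.0, 5.0])]
top tray_three [([124, 208], 0.66, [526.0, 296.0, 4.0])]
top slide_box []
top short_bottle [
[... 795 characters left out ...]
ist petri []
wrist timer []
wrist counter []
{'clock': 1.65, 'joints': array([-1.25960281e+00,  2.99896886e-01,  1.52101305e+00, -9.94158802e-06,
        1.32071234e+00, -6.65564616e-02]), 'qd': array([0.00122085, 0.00011733, 0.00095338, 0.00053902, 0.00129683,
       0.00026407]), 'effort': array([-5.47453365e-04, -5.31658924e+01, -3.52913547e+01,  7.08506559e-02,
        2.13183003e-02, -1.51942663e-05]), 'eef_pos': array([ 202.8696395 , -511.20107423,  302.64176618]), 'eef_rot': array([-3.14156246e+00,  7.64110037e-06,  3.77752442e-01]), 'wrist_force': array([-0.21387149,  0.98193344, -0.32824235]), 'moment': array([ 0.04093369, -0.00951918, -0.00676048]), 'finger_gap': 94.12653476387362}
```

View pics/a.png

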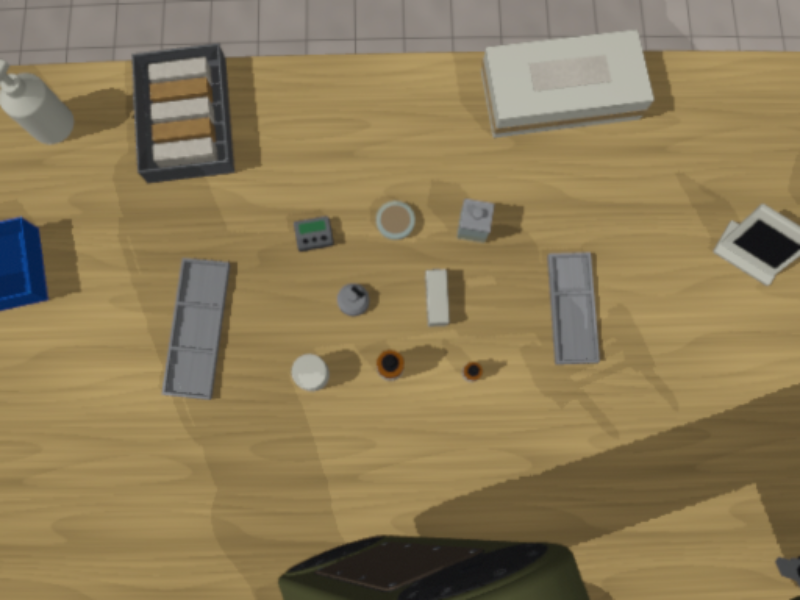

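View pics/scene0.png

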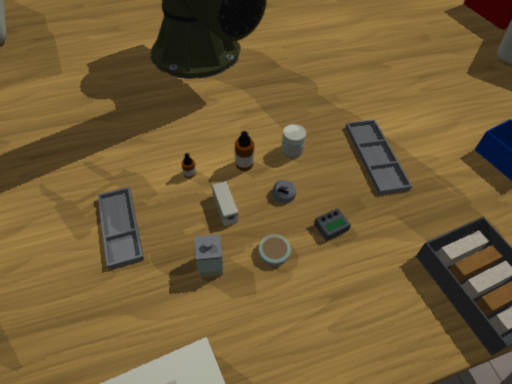

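Run:
```python
from h import *
import pickle
D=pickle.load(open("d0.pkl","rb"))
# fuse clouds of both cameras; per object: points near top height, min area rect & circle
Ps={n:cloud(D[n]).reshape(-1,3) for n in("top","scene")}
for n,P in Ps.items():
    g=P[(P[:,0]>350)&(P[:,0]<720)&(abs(P[:,1])<180)]; print(n,"table z",np.nanmedian(g[:,2]))
obj=dict(slide_box=(555,-65,36,36),short_bottle=(450,-114,36,60),jar=(445,115,58,58),tall_bottle=(458,0,66,95),stain_jar=(665,-126,68,68),petri=(685,-14,18,18),timer=(660,115,22,22),counter=(553,52,24,24))
for o,(x,y,lo,hi) in obj.items():
    for n,P in Ps.items():
        s=P[(np.hypot(P[:,0]-x,P[:,1]-y)<55)]
        for a,b,l in((lo-5,lo+5,"lo"),(hi-5,hi+5,"hi")):
            q=s[(s[:,2]>a)&(s[:,2]<b)][:,:2]
            if len(q)<5: continue
            r=cv2.minAreaRect(q.astype(np.float32))
            print(o,n,l,len(q),"mid",np.round((q.min(0)+q.max(0))/2,1),"rect",np.round(r[0],1),np.round(r[1],1),round(r[2],1))
for o,(x,y) in dict(two=(540,-278),three=(522,290)).items():
    for n,P in Ps.items():
        q=P[(np.hypot(P[:,0]-x,P[:,1]-y)<130)&(P[:,2]>9)&(P[:,2]<18)][:,:2]
        r=cv2.minAreaRect(q.astype(np.float32));print(o,n,len(q),np.round(r[0],1),np.round(r[1],1),round(r[2],1))
```

```text
top table z -0.5361020903528606
scene table z -0.04139952023213644
slide_box top lo 437 mid [556.2 -70.7] rect [556.2 -70.5] [80.4 29.9] 1.2
slide_box top hi 437 mid [556.2 -70.7] rect [556.2 -70.5] [80.4 29.9] 1.2
slide_box scene lo 536 mid [558.4 -68.9] rect [558.6 -68.9] [82.4 30.6] 1.4
slide_box scene hi 536 mid [558.4 -68.9] rect [558.6 -68.9] [82.4 30.6] 1.4
short_bottle top lo 73 mid [ 445.2 -118.4] rect [ 445.2 -118.4] [25.3 25.2] 89.1
short_bottle top hi 15 mid [ 445.2 -117.9] rect [ 445.3 -117.9] [6.7 7.2] 85.4
short_bottle scene lo 75 mid [ 449.2 -117. ] rect [ 449.3 -117.1] [26.4 22.9] 88.4
short_bottle scene hi 19 mid [ 446.5 -116.7] rect [ 446.5 -117.3] [7.6 8.4] 23.7
jar top lo 391 mid [446.9 116.6] rect [446.9 116.6] [47.3 49.3] 88.6
jar top hi 391 mid [446.9 116.6] rect [446.9 116.6] [47.3 49.3] 88.6
jar scene lo 301 mid [449.  117.5] rect [449.5 118.1] [45.2 48.1] 68.5
jar scene hi 301 mid [449.  117.5] rect [449.5 118.1] [45.2 48.1] 68.5
tall_bottle top lo 145 mid [455.2   1.3] rect [455.1   1.2] [38.6 37.5] 25.0
tall_bottle top hi 32 mid [455.1   1.2] rect [455.1 
[... 856 characters left out ...]

timer top hi 374 mid [660.  114.5] rect [660.2 114. ] [43.3 54.8] 9.3
timer scene lo 582 mid [662.8 113.9] rect [662.4 113.3] [46.  55.8] 9.7
timer scene hi 582 mid [662.8 113.9] rect [662.4 113.3] [46.  55.8] 9.7
counter top lo 247 mid [558.4  55. ] rect [558.3  55. ] [44.2 43.5] 89.1
counter top hi 247 mid [558.4  55. ] rect [558.3  55. ] [44.2 43.5] 89.1
counter scene lo 268 mid [559.7  55.4] rect [559.7  56. ] [42.8 44.3] 80.5
counter scene hi 268 mid [559.7  55.4] rect [559.7  56. ] [42.8 44.3] 80.5
two top 422 [ 538.1 -275.7] [167.2  67. ] 0.6
two scene 667 [ 539.1 -275. ] [170.2  63.8] 0.6
three top 571 [518.7 291.2] [ 73.1 207.6] 82.5
three scene 689 [521.3 291.6] [ 75.4 211.4] 83.0
```

Top view (800×600): tray_three is on the left and tray_two on the right, with its square compartment at the far end. The stock sits between them, at least 100 mm apart. Both cameras agree to about 2–3 mm, so I'll average them and start with the slide box.

>>> drive_tool --rows '[{"offset": [0, 0, 0], "spin": 7.2, "jaw": 94}, {"offset": [0, 0, 0], "spin": 7.2, "jaw": 94}, {"offset": [0, 0, 0], "spin": 7.25, "jaw": 94}, {"offset": [25, -31, 3], "spin": 0, "jaw": 94}, {"offset": [25, -31, 3], "spin": 0, "jaw": 94}, {"offset": [25, -31, 3], "spin": 0, "jaw": 94}, {"offset": [25, -31, 3], "spin": 0, "jaw": 94}, {"offset": [25, -31, 3], "spin": 0, "jaw": 94}, {"offset": [25, -31, 3], "spin": 0, "jaw": 94}, {"offset": [25, -31, 3], "spin": 0, "jaw": 94}, {"offset": [25, -31, 3], "spin": 0, "jaw": 94}, {"offset": [25, -31, 3], "spin": 0, "jaw": 94}, {"offset": [25, -31, 3], "spin": 0, "jaw": 94}, {"offset": [25, -31, 3], "spin": 0, "jaw": 94}, {"offset": [25, -31, 3], "spin": 0, "jaw": 94}, {"offset": [25, -31, 3], "spin": 0, "jaw": 94}, {"offset": [25, -31, 3], "spin": 0, "jaw": 94}, {"offset": [0, 0, 0], "spin": 0, "jaw": 94}]' --force 15

```text
clock: 3.45
eef_pos: [554.5, -74.1, 259.9]
eef_rot: [-3.141, 0.0, 0.004]
wrist_force: [-0.2, -0.6, -1.0]
finger_gap: 93.8
```

Run:
```python
from h import *
c=eyes.camera("wrist");P=cloud(c).reshape(-1,3);print(manip.read_state()["eef_pos"])
cv2.imwrite("pics/w1.png",c["color"])
for o,(x,y,lo) in dict(slide_box=(557,-70,36),short_bottle=(447,-117,36),tall=(457,2,66),counter=(559,55,24)).items():
    s=P[np.hypot(P[:,0]-x,P[:,1]-y)<48]; q=s[(abs(s[:,2]-lo)<5)][:,:2]
    if len(q)>5: r=cv2.minAreaRect(q.astype(np.float32));print(o,len(q),[np.round(k,1) for k in r])
```

```text
[553.52639399 -75.71180974 260.10659497]
slide_box 2252 [array([558.5, -69.1]), array([80.2, 29.7]), np.float64(0.6)]
short_bottle 261 [array([ 447.8, -117.7]), array([25. , 27.2]), np.float64(4.3)]
tall 507 [array([ 4.569e+02, -3.000e-01]), array([34.4, 36.3]), np.float64(62.3)]
counter 1114 [array([559.5,  55. ]), array([43.3, 42.4]), np.float64(40.6)]
```

View pics/w1.png

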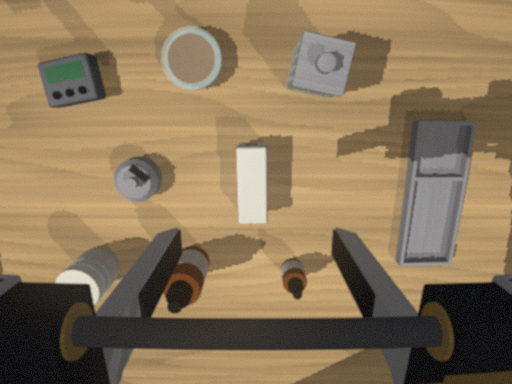

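The wrist image shows the slide box at (252,185), with the fingers clear of the bottles. It agrees with the other cameras to about 1 mm. I'll go down and grip.

>>> drive_tool --rows '[{"offset": [4.5, -6.5, 20], "spin": 0, "jaw": 94}, {"offset": [0, 0, 25], "spin": 0, "jaw": 94}, {"offset": [0, 0, 25], "spin": 0, "jaw": 94}, {"offset": [0, 0, 25], "spin": 0, "jaw": 94}, {"offset": [0, 0, 25], "spin": 0, "jaw": 80}, {"offset": [0, 0, 17], "spin": 0, "jaw": 60}, {"offset": [0, 0, 9], "spin": 0, "jaw": 45}, {"offset": [0, 0, 0], "spin": 0, "jaw": 36}, {"offset": [0, 0, 0], "spin": 0, "jaw": 25}, {"offset": [0, 0, 0], "spin": 0, "jaw": 20}, {"offset": [0, 0, 0], "spin": 0, "jaw": 20}, {"offset": [0, 0, 0], "spin": 0, "jaw": 20}, {"offset": [0, 0, 0], "spin": 0, "jaw": 20}, {"offset": [0, 0, 0], "spin": 0, "jaw": 20}]' --force 20

```text
clock: 4.9
eef_pos: [557.5, -70.7, 115.0]
eef_rot: [3.142, -0.0, 0.0]
wrist_force: [-1.8, 0.4, 5.5]
finger_gap: 29.9
```

>>> drive_tool --rows '[{"offset": [0, 0, -10], "spin": 0, "jaw": 20}, {"offset": [0, 0, -25], "spin": 0, "jaw": 20}, {"offset": [0, 0, -25], "spin": 0, "jaw": 20}, {"offset": [0, 0, -25], "spin": 0, "jaw": 20}, {"offset": [-6.2, 25.6, 0], "spin": 0, "jaw": 20}, {"offset": [-6.2, 25.6, 0], "spin": 0, "jaw": 20}, {"offset": [-6.2, 25.6, 0], "spin": 0, "jaw": 20}, {"offset": [-6.2, 25.6, 0], "spin": 0, "jaw": 20}, {"offset": [-6.2, 25.6, 0], "spin": 0, "jaw": 20}, {"offset": [-6.2, 25.6, 0], "spin": 0, "jaw": 20}, {"offset": [-6.2, 25.6, 0], "spin": 0, "jaw": 20}, {"offset": [-6.2, 25.6, 0], "spin": 0, "jaw": 20}, {"offset": [0, 0, 0], "spin": 0, "jaw": 20}, {"offset": [0, 0, 0], "spin": 0, "jaw": 20}]'

```text
clock: 6.3
eef_pos: [507.7, -275.6, 199.9]
eef_rot: [-3.141, -0.0, -0.001]
wrist_force: [-1.1, 0.1, 0.2]
finger_gap: 30.0
```

Run:
```python
from h import *
c=eyes.camera("wrist");P=cloud(c).reshape(-1,3);s=manip.read_state();print(s["eef_pos"],s["finger_gap"])
cv2.imwrite("pics/w2.png",c["color"])
# tray_two far part (square compartment) rim
q=P[(P[:,2]>10.5)&(P[:,2]<18)&(P[:,0]>570)&(P[:,0]<640)&(P[:,1]<-225)&(P[:,1]>-330)][:,:2]
r=cv2.minAreaRect(q.astype(np.float32));print(len(q),[np.round(k,1) for k in r], q.min(0),q.max(0))
```

```text
[ 507.8381225  -275.08181368  199.88728659] 29.935342024709982
1088 [array([ 597. , -274.8]), array([53.5, 64.9]), np.float64(0.2)] [ 570.34381929 -307.27015088] [ 623.79438732 -242.23699571]
```

View pics/w2.png

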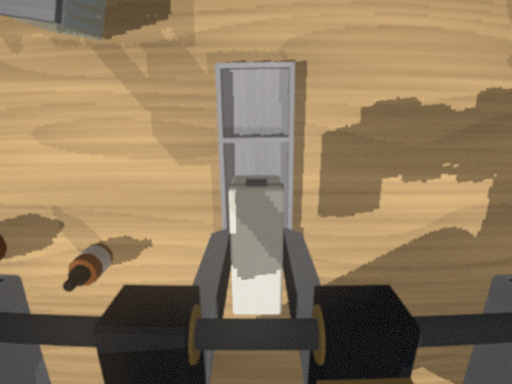

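The box hangs level over the long compartment, with the divider at row 140. The tray's far rim at x = 623.8 puts the target within 1 mm. I'll lower it.

>>> drive_tool --rows '[{"offset": [1, 0, 20], "spin": 0, "jaw": 20}, {"offset": [0, 0, 20], "spin": 0, "jaw": 20}, {"offset": [0, 0, 20], "spin": 0, "jaw": 20}, {"offset": [0, 0, 10], "spin": 0, "jaw": 20}, {"offset": [0, 0, 5], "spin": 0, "jaw": 20}, {"offset": [0, 0, 3], "spin": 0, "jaw": 20}, {"offset": [0, 0, 1], "spin": 0, "jaw": 20}, {"offset": [0, 0, 1], "spin": 0, "jaw": 20}, {"offset": [0, 0, 0], "spin": 0, "jaw": 20}]'

```text
clock: 7.25
eef_pos: [508.9, -275.6, 120.1]
eef_rot: [3.141, -0.001, -0.0]
wrist_force: [-0.1, 0.2, -0.8]
finger_gap: 29.9
```

>>> drive_tool --rows '[{"offset": [0, 0, 0.6], "spin": 0, "jaw": 20}, {"offset": [0, 0, 0.6], "spin": 0, "jaw": 20}, {"offset": [0, 0, 0], "spin": 0, "jaw": 20}]'

```text
clock: 7.55
eef_pos: [508.9, -275.6, 119.0]
eef_rot: [3.141, -0.0, -0.0]
wrist_force: [-2.0, 1.1, 5.4]
finger_gap: 29.5
```

>>> drive_tool --rows '[{"offset": [0, 0, 0], "spin": 0, "jaw": 33}, {"offset": [0, 0, 0], "spin": 0, "jaw": 45}, {"offset": [0, 0, 0], "spin": 0, "jaw": 60}, {"offset": [0, 0, 0], "spin": 0, "jaw": 60}, {"offset": [0, 0, -10], "spin": 0, "jaw": 60}, {"offset": [0, 0, -25], "spin": 0, "jaw": 70}, {"offset": [0, 0, -35], "spin": 0, "jaw": 70}, {"offset": [-10, -26, 0], "spin": 0, "jaw": 70}, {"offset": [-10, -26, 0], "spin": 0, "jaw": 70}, {"offset": [-10, -26, 0], "spin": 0, "jaw": 70}, {"offset": [-10, -26, 0], "spin": 0, "jaw": 70}, {"offset": [-10, -26, 0], "spin": 0, "jaw": 70}, {"offset": [-11, -28, 0], "spin": 0, "jaw": 70}, {"offset": [0, 0, 10], "spin": 0, "jaw": 70}, {"offset": [0, 0, 20], "spin": 0, "jaw": 70}, {"offset": [0, 0, 20], "spin": 0, "jaw": 70}, {"offset": [0, 0, 15], "spin": 0, "jaw": 70}, {"offset": [0, 0, 9], "spin": 0, "jaw": 70}, {"offset": [0, 0, 0], "spin": 0, "jaw": 70}]'

```text
clock: 9.45
eef_pos: [447.6, -117.7, 113.8]
eef_rot: [-3.141, 0.001, -0.0]
wrist_force: [-0.3, 0.8, 0.3]
finger_gap: 70.1
```

>>> drive_tool --rows '[{"offset": [0, 0, 0], "spin": 0, "jaw": 50}, {"offset": [0, 0, 0], "spin": 0, "jaw": 35}, {"offset": [0, 0, 0], "spin": 0, "jaw": 25}, {"offset": [0, 0, 0], "spin": 0, "jaw": 18}, {"offset": [0, 0, 0], "spin": 0, "jaw": 18}, {"offset": [0, 0, 0], "spin": 0, "jaw": 18}, {"offset": [0, 0, 0], "spin": 0, "jaw": 18}, {"offset": [0, 0, -10], "spin": 0, "jaw": 18}, {"offset": [0, 0, -25], "spin": 0, "jaw": 18}, {"offset": [0, 0, -25], "spin": 0, "jaw": 18}, {"offset": [0, 0, -15], "spin": 0, "jaw": 18}, {"offset": [18, 19.6, 0], "spin": 0, "jaw": 18}, {"offset": [18, 19.6, 0], "spin": 0, "jaw": 18}, {"offset": [18, 19.6, 0], "spin": 0, "jaw": 18}, {"offset": [18, 19.6, 0], "spin": 0, "jaw": 18}, {"offset": [18, 19.6, 0], "spin": 0, "jaw": 18}, {"offset": [18, 19.6, 0], "spin": 0, "jaw": 18}, {"offset": [18, 19.6, 0], "spin": 0, "jaw": 18}, {"offset": [18, 19.6, 0], "spin": 0, "jaw": 18}, {"offset": [0, 0, 0], "spin": 0, "jaw": 18}]' --force 12

```text
clock: 11.45
eef_pos: [592.7, -276.1, 189.6]
eef_rot: [3.141, -0.0, -0.001]
wrist_force: [-0.6, 0.7, -0.4]
finger_gap: 27.8
```

>>> drive_tool --rows '[{"offset": [0, 0, 20], "spin": 0, "jaw": 18}, {"offset": [0, 0, 20], "spin": 0, "jaw": 18}, {"offset": [0, 0, 15], "spin": 0, "jaw": 18}, {"offset": [0, 0, 8], "spin": 0, "jaw": 18}, {"offset": [0, 0, 4], "spin": 0, "jaw": 18}, {"offset": [0, 0, 2], "spin": 0, "jaw": 18}, {"offset": [0, 0, 1], "spin": 0, "jaw": 18}, {"offset": [0, 0, 1], "spin": 0, "jaw": 18}, {"offset": [0, 0, 0.5], "spin": 0, "jaw": 18}, {"offset": [0, 0, 0], "spin": 0, "jaw": 18}]'

```text
clock: 12.45
eef_pos: [592.0, -274.4, 118.6]
eef_rot: [3.141, -0.001, -0.0]
wrist_force: [-1.4, 0.5, 3.6]
finger_gap: 27.5
```

>>> drive_tool --rows '[{"offset": [0, 0, 0.5], "spin": 0, "jaw": 18}, {"offset": [0, 0, 0.4], "spin": 0, "jaw": 18}, {"offset": [0, 0, 0], "spin": 0, "jaw": 18}]'

```text
clock: 12.75
eef_pos: [592.1, -274.4, 118.6]
eef_rot: [3.141, -0.001, -0.0]
wrist_force: [-4.7, 2.0, 12.1]
finger_gap: 27.7
```

>>> drive_tool --rows '[{"offset": [0, 0, -0.8], "spin": 0, "jaw": 18}, {"offset": [0, 0, 0], "spin": 0, "jaw": 30}, {"offset": [0, 0, 0], "spin": 0, "jaw": 40}, {"offset": [0, 0, 0], "spin": 0, "jaw": 55}, {"offset": [0, 0, 0], "spin": 0, "jaw": 60}, {"offset": [0, 0, -10], "spin": 0, "jaw": 60}, {"offset": [0, 0, -25], "spin": 0, "jaw": 70}, {"offset": [0, 0, -30], "spin": 0, "jaw": 80}, {"offset": [0, 0, -30], "spin": 0, "jaw": 80}, {"offset": [12, -24, 0], "spin": 0, "jaw": 80}, {"offset": [13, -24, 0], "spin": 0, "jaw": 80}, {"offset": [13, -24, 0], "spin": 0, "jaw": 80}, {"offset": [13, -24, 0], "spin": 0, "jaw": 80}, {"offset": [13, -24, 0], "spin": 0, "jaw": 80}, {"offset": [13, -24.5, 0], "spin": 0, "jaw": 80}, {"offset": [0, 0, 0], "spin": 5.8, "jaw": 80}, {"offset": [0, 0, 0], "spin": 5.8, "jaw": 80}, {"offset": [0, 0, 0], "spin": 0, "jaw": 80}]'

```text
clock: 14.55
eef_pos: [668.9, -129.7, 213.5]
eef_rot: [3.142, -0.001, -0.204]
wrist_force: [-0.2, 0.4, -0.3]
finger_gap: 79.7
```

Run:
```python
from h import *
s=manip.read_state();print(s["eef_pos"],s["eef_rot"])
c=eyes.camera("wrist");P=cloud(c).reshape(-1,3);a=c["color"]
q=P[(np.hypot(P[:,0]-669,P[:,1]+129)<48)&(abs(P[:,2]-68)<5)][:,:2]
if len(q)>5:print([np.round(k,1) for k in cv2.minAreaRect(q.astype(np.float32))])
t=eyes.camera("top");P=cloud(t).reshape(-1,3)
for n,x,y,z,R in(("box",510,-275,40,50),("short",592,-275,40,25)):
    q=P[(np.hypot(P[:,0]-x,P[:,1]-y)<R)&(abs(P[:,2]-z)<5)][:,:2]
    if len(q)>5:print(n,len(q),[np.round(k,1) for k in cv2.minAreaRect(q.astype(np.float32))])
b=t["color"][130:290,90:480]
cv2.imwrite("pics/b.png",np.vstack([cv2.resize(a,(512,384)),cv2.resize(b,(512,210))]))
```

```text
[ 668.88944778 -129.65857859  213.54270668] [ 3.14156106e+00 -5.39336648e-04 -2.03850903e-01]
[array([ 670.7, -129.2]), array([44.1, 44.7]), np.float64(78.6)]
box 449 [array([ 508. , -275.8]), array([81.7, 30.9]), np.float64(0.6)]
short 58 [array([ 588.5, -274.6]), array([24.4, 25.8]), np.float64(43.4)]
```

View pics/b.png

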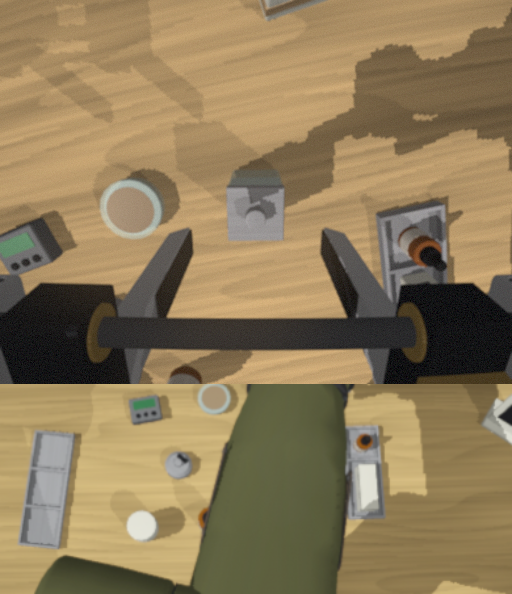

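The box and short bottle stand in tray_two. The staining jar is square between the fingers. I'll grip it.

>>> drive_tool --rows '[{"offset": [1.2, 0, 20], "spin": 0, "jaw": 80}, {"offset": [0, 0, 25], "spin": 0, "jaw": 80}, {"offset": [0, 0, 25], "spin": 0, "jaw": 80}, {"offset": [0, 0, 15], "spin": 0, "jaw": 80}, {"offset": [0, 0, 8], "spin": 0, "jaw": 80}, {"offset": [0, 0, 0], "spin": 0, "jaw": 60}, {"offset": [0, 0, 0], "spin": 0, "jaw": 50}, {"offset": [0, 0, 0], "spin": 0, "jaw": 40}, {"offset": [0, 0, 0], "spin": 0, "jaw": 34}, {"offset": [0, 0, 0], "spin": 0, "jaw": 34}, {"offset": [0, 0, 0], "spin": 0, "jaw": 34}, {"offset": [0, 0, 0], "spin": 0, "jaw": 34}]' --force 25

```text
clock: 15.85
eef_pos: [670.2, -130.0, 120.5]
eef_rot: [-3.142, -0.001, -0.202]
wrist_force: [-1.3, 0.3, 5.4]
finger_gap: 44.2
```

>>> drive_tool --rows '[{"offset": [0, 0, -10], "spin": 0, "jaw": 34}, {"offset": [0, 0, -25], "spin": 0, "jaw": 34}, {"offset": [0, 0, -25], "spin": 0, "jaw": 34}, {"offset": [0, 0, -25], "spin": 0, "jaw": 34}, {"offset": [0, 0, -15], "spin": -5.8, "jaw": 34}, {"offset": [0, 0, 0], "spin": -5.8, "jaw": 34}, {"offset": [0, 0, 0], "spin": 0, "jaw": 34}]'

```text
clock: 16.55
eef_pos: [669.9, -130.1, 220.5]
eef_rot: [3.141, -0.0, 0.002]
wrist_force: [0.4, -1.2, -2.8]
finger_gap: 44.0
```

>>> drive_tool --rows '[{"offset": [-5, -20, 0], "spin": 0, "jaw": 34}, {"offset": [-5, -26, 0], "spin": 0, "jaw": 34}, {"offset": [-5, -26, 0], "spin": 0, "jaw": 34}, {"offset": [-5, -26, 0], "spin": 0, "jaw": 34}, {"offset": [-5, -26, 0], "spin": 0, "jaw": 34}, {"offset": [-5, -26, 0], "spin": 0, "jaw": 34}, {"offset": [-5, -26, 0], "spin": 0, "jaw": 34}, {"offset": [-5, -26, 0], "spin": 0, "jaw": 34}, {"offset": [-5, -26, 0], "spin": 0, "jaw": 34}, {"offset": [-5, -26, 0], "spin": 0, "jaw": 34}, {"offset": [-5, -26, 0], "spin": 0, "jaw": 34}, {"offset": [-5, -26, 0], "spin": 0, "jaw": 34}, {"offset": [-5, -26, 0], "spin": 0, "jaw": 34}, {"offset": [-5, -26, 0], "spin": 0, "jaw": 34}, {"offset": [-5, -26, 0], "spin": 0, "jaw": 34}, {"offset": [-5, -20, 0], "spin": 0, "jaw": 34}, {"offset": [-2, -8, 0], "spin": 3.75, "jaw": 34}, {"offset": [0, 0, 0], "spin": 3.75, "jaw": 34}, {"offset": [0, 0, 0], "spin": 0, "jaw": 34}]'

```text
clock: 18.45
eef_pos: [587.7, 282.1, 219.3]
eef_rot: [3.141, 0.001, -0.134]
wrist_force: [-0.9, -0.5, -1.8]
finger_gap: 44.2
```

Run:
```python
from h import *
s=manip.read_state();print(s["eef_pos"],s["eef_rot"],s["finger_gap"])
for n in("scene","wrist"):
    c=eyes.camera(n);P=cloud(c).reshape(-1,3)
    q=P[(np.hypot(P[:,0]-520,P[:,1]-291)<130)&(abs(P[:,2]-14)<3)][:,:2]
    if len(q)>5:print(n,len(q),[np.round(k,1) for k in cv2.minAreaRect(q.astype(np.float32))])
    cv2.imwrite(f"pics/c_{n}.png",c["color"])
```

```text
[587.69444347 282.13869445 219.34663987] [ 3.14099599e+00  9.85391987e-04 -1.34281652e-01] 44.24624226380817
scene 541 [array([521. , 292.3]), array([ 74.8, 211.5]), np.float64(83.1)]
wrist 775 [array([594.9, 283.3]), array([72.4, 61.1]), np.float64(83.2)]
```

View pics/c_wrist.png

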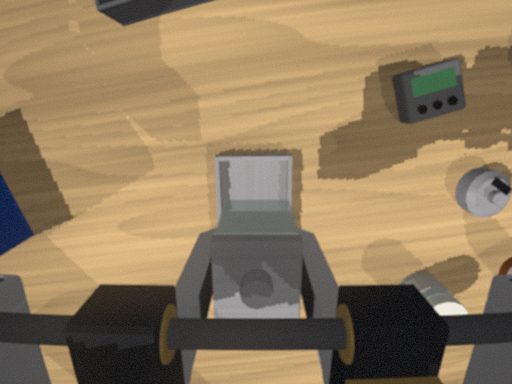

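The jar is over the far compartment. The tray centre refines to about (521.5, 292) at -6.8°. I'll lower with a small correction.

>>> drive_tool --rows '[{"offset": [1, -2, 20], "spin": 0, "jaw": 34}, {"offset": [0, 0, 25], "spin": 0, "jaw": 34}, {"offset": [0, 0, 22], "spin": 0, "jaw": 34}, {"offset": [0, 0, 13], "spin": 0, "jaw": 34}, {"offset": [0, 0, 7], "spin": 0, "jaw": 34}, {"offset": [0, 0, 3], "spin": 0, "jaw": 34}, {"offset": [0, 0, 1.5], "spin": 0, "jaw": 34}, {"offset": [0, 0, 1], "spin": 0, "jaw": 34}, {"offset": [0, 0, 1], "spin": 0, "jaw": 34}, {"offset": [0, 0, 0.5], "spin": 0, "jaw": 34}, {"offset": [0, 0, 0], "spin": 0, "jaw": 34}]'

```text
clock: 19.65
eef_pos: [589.3, 283.8, 126.0]
eef_rot: [-3.141, -0.0, -0.131]
wrist_force: [-0.5, -0.1, -2.3]
finger_gap: 43.7
```

>>> drive_tool --rows '[{"offset": [0, 0, 0.6], "spin": 0, "jaw": 34}, {"offset": [0, 0, 0.6], "spin": 0, "jaw": 34}, {"offset": [0, 0, 0.6], "spin": 0, "jaw": 34}, {"offset": [0, 0, 0], "spin": 0, "jaw": 34}]'

```text
clock: 20.05
eef_pos: [589.3, 283.8, 124.5]
eef_rot: [-3.141, -0.0, -0.131]
wrist_force: [-3.1, -2.2, 4.5]
finger_gap: 44.0
```

>>> drive_tool --rows '[{"offset": [0, 0, 0], "spin": 0, "jaw": 46}, {"offset": [0, 0, 0], "spin": 0, "jaw": 55}, {"offset": [0, 0, 0], "spin": 0, "jaw": 70}, {"offset": [0, 0, 0], "spin": 0, "jaw": 80}, {"offset": [0, 0, -10], "spin": 0, "jaw": 85}, {"offset": [0, 0, -25], "spin": 0, "jaw": 90}, {"offset": [0, 0, -25], "spin": 0, "jaw": 90}, {"offset": [0, 0, -20], "spin": -3.75, "jaw": 90}, {"offset": [0, 0, 0], "spin": -3.75, "jaw": 90}, {"offset": [0, 0, 0], "spin": 0, "jaw": 90}, {"offset": [-20, 23.8, 0], "spin": 0, "jaw": 90}, {"offset": [-20, 23.8, 0], "spin": 0, "jaw": 90}, {"offset": [-20, 23.8, 0], "spin": 0, "jaw": 90}, {"offset": [-20, 23.8, 0], "spin": 0, "jaw": 90}, {"offset": [-20, 23.8, 0], "spin": 0, "jaw": 90}, {"offset": [-20, 23.8, 0], "spin": 0, "jaw": 90}, {"offset": [-20, 23.8, 0], "spin": 0, "jaw": 90}, {"offset": [0, 0, 0], "spin": 0, "jaw": 90}, {"offset": [0, 0, 0], "spin": 0, "jaw": 90}]'

```text
clock: 21.95
eef_pos: [449.4, 117.1, 204.4]
eef_rot: [-3.141, -0.001, -0.002]
wrist_force: [1.1, 0.4, 0.5]
finger_gap: 90.2
```

Run:
```python
from h import *
s=manip.read_state();print(s["eef_pos"],s["eef_rot"],s["finger_gap"])
for n in("scene","wrist"):
    c=eyes.camera(n);P=cloud(c).reshape(-1,3)
    for o,x,y,z in(("jar",448,117,58),("stain",589,284,72)):
        q=P[(np.hypot(P[:,0]-x,P[:,1]-y)<48)&(abs(P[:,2]-z)<5)][:,:2]
        if len(q)>5:print(n,o,len(q),[np.round(k,1) for k in cv2.minAreaRect(q.astype(np.float32))])
    cv2.imwrite(f"pics/d_{n}.png",c["color"])
```

```text
[449.39618841 117.08378261 204.39940767] [-3.14142309e+00 -5.79658602e-04 -2.26565629e-03] 90.2013901236531
scene jar 304 [array([449.5, 117.4]), array([46.5, 49.1]), np.float64(60.2)]
scene stain 331 [array([589.1, 284.1]), array([46.5, 46.1]), np.float64(85.1)]
wrist jar 3032 [array([449., 118.]), array([49. , 49.1]), np.float64(27.9)]
wrist stain 2065 [array([584.4, 274.2]), array([26.9, 38. ]), np.float64(81.3)]
```

View pics/d_wrist.png

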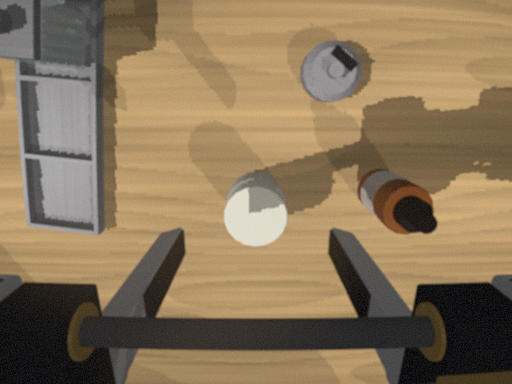

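The staining jar stands in the far compartment, and the specimen jar is centred between the fingers. I'll grip and carry it.

>>> drive_tool --rows '[{"offset": [0, -0.5, 25], "spin": 0, "jaw": 90}, {"offset": [0, 0, 25], "spin": 0, "jaw": 90}, {"offset": [0, 0, 20], "spin": 0, "jaw": 90}, {"offset": [0, 0, 12], "spin": 0, "jaw": 90}, {"offset": [0, 0, 6], "spin": 0, "jaw": 75}, {"offset": [0, 0, 0], "spin": 0, "jaw": 60}, {"offset": [0, 0, 0], "spin": 0, "jaw": 50}, {"offset": [0, 0, 0], "spin": 0, "jaw": 40}, {"offset": [0, 0, 0], "spin": 0, "jaw": 40}, {"offset": [0, 0, 0], "spin": 0, "jaw": 40}, {"offset": [0, 0, 0], "spin": 0, "jaw": 40}]' --force 15

```text
clock: 23.15
eef_pos: [449.5, 117.7, 116.6]
eef_rot: [-3.141, -0.001, -0.0]
wrist_force: [-1.0, -0.0, 5.8]
finger_gap: 49.4
```

>>> drive_tool --rows '[{"offset": [0, 0, -10], "spin": 0, "jaw": 40}, {"offset": [0, 0, -25], "spin": 0, "jaw": 40}, {"offset": [0, 0, -25], "spin": 0, "jaw": 40}, {"offset": [0, 0, -25], "spin": 0, "jaw": 40}, {"offset": [0, 0, -10], "spin": 0, "jaw": 40}, {"offset": [9, -21.8, 0], "spin": 0, "jaw": 40}, {"offset": [9, -21.8, 0], "spin": 0, "jaw": 40}, {"offset": [9, -21.8, 0], "spin": 0, "jaw": 40}, {"offset": [9, -21.8, 0], "spin": 0, "jaw": 40}, {"offset": [9, -21.8, 0], "spin": 0, "jaw": 40}, {"offset": [9, -21.8, 0], "spin": 0, "jaw": 40}, {"offset": [9, -21.8, 0], "spin": 0, "jaw": 40}, {"offset": [9, -21.8, 0], "spin": 0, "jaw": 40}, {"offset": [0, 0, 0], "spin": 0, "jaw": 40}, {"offset": [0, 0, 0], "spin": 0, "jaw": 40}]'

```text
clock: 24.65
eef_pos: [520.9, 292.0, 210.2]
eef_rot: [3.141, 0.001, 0.001]
wrist_force: [-1.0, 0.2, -1.0]
finger_gap: 50.1
```

>>> drive_tool --rows '[{"offset": [0.5, 0, 20], "spin": 0, "jaw": 40}, {"offset": [0, 0, 25], "spin": 0, "jaw": 40}, {"offset": [0, 0, 20], "spin": 0, "jaw": 40}, {"offset": [0, 0, 12], "spin": 0, "jaw": 40}, {"offset": [0, 0, 6], "spin": 0, "jaw": 40}, {"offset": [0, 0, 3], "spin": 0, "jaw": 40}, {"offset": [0, 0, 1], "spin": 0, "jaw": 40}, {"offset": [0, 0, 1], "spin": 0, "jaw": 40}, {"offset": [0, 0, 0.6], "spin": 0, "jaw": 40}, {"offset": [0, 0, 0.6], "spin": 0, "jaw": 40}, {"offset": [0, 0, 0], "spin": 0, "jaw": 40}]'

```text
clock: 25.75
eef_pos: [521.8, 292.1, 122.0]
eef_rot: [-3.142, -0.0, -0.0]
wrist_force: [-0.2, 0.8, -0.9]
finger_gap: 49.7
```

>>> drive_tool --rows '[{"offset": [0, 0, 0.6], "spin": 0, "jaw": 40}, {"offset": [0, 0, 0.6], "spin": 0, "jaw": 40}, {"offset": [0, 0, 0.4], "spin": 0, "jaw": 40}, {"offset": [0, 0, 0], "spin": 0, "jaw": 40}]'

```text
clock: 26.15
eef_pos: [521.8, 292.1, 120.6]
eef_rot: [-3.142, -0.0, -0.0]
wrist_force: [-2.5, -1.0, 4.5]
finger_gap: 49.6
```

>>> drive_tool --rows '[{"offset": [0, 0, 0], "spin": 0, "jaw": 53}, {"offset": [0, 0, 0], "spin": 0, "jaw": 62}, {"offset": [0, 0, 0], "spin": 0, "jaw": 75}, {"offset": [0, 0, 0], "spin": 0, "jaw": 80}, {"offset": [0, 0, -10], "spin": 0, "jaw": 80}, {"offset": [0, 0, -25], "spin": 0, "jaw": 80}, {"offset": [0, 0, -35], "spin": 0, "jaw": 80}, {"offset": [0, 0, -30], "spin": 0, "jaw": 80}, {"offset": [-6.5, 29, 0], "spin": 0, "jaw": 80}, {"offset": [-6.5, 29, 0], "spin": 0, "jaw": 80}, {"offset": [-6.5, 29, 0], "spin": 0, "jaw": 80}, {"offset": [-6.5, 29, 0], "spin": 0, "jaw": 80}, {"offset": [-6.5, 29, 0], "spin": 0, "jaw": 80}, {"offset": [-6.5, 29, 0], "spin": 0, "jaw": 80}, {"offset": [-6.5, 29, 0], "spin": 0, "jaw": 80}, {"offset": [-6.5, 29, 0], "spin": 0, "jaw": 80}, {"offset": [-6.5, 29, 0], "spin": 0, "jaw": 80}, {"offset": [-6, 29, 0], "spin": 0, "jaw": 80}, {"offset": [0, 0, 0], "spin": 0, "jaw": 80}, {"offset": [0, 0, 0], "spin": 0, "jaw": 80}]'

```text
clock: 28.15
eef_pos: [457.3, 1.9, 220.9]
eef_rot: [-3.142, -0.001, -0.001]
wrist_force: [-0.3, 0.5, 0.1]
finger_gap: 79.8
```

Run:
```python
from h import *
s=manip.read_state();print(s["eef_pos"],s["eef_rot"],s["finger_gap"])
for n in("scene","wrist"):
    c=eyes.camera(n);P=cloud(c).reshape(-1,3)
    for o,x,y,z in(("tall",457,1,66),("jar",521,292,62),("stain",589,284,72)):
        q=P[(np.hypot(P[:,0]-x,P[:,1]-y)<33)&(abs(P[:,2]-z)<5)][:,:2]
        if len(q)>5:print(n,o,len(q),[np.round(k,1) for k in cv2.minAreaRect(q.astype(np.float32))])
    cv2.imwrite(f"pics/e_{n}.png",c["color"])
```

```text
[457.33478398   1.86621198 220.90905836] [-3.14153813e+00 -9.39291636e-04 -1.37982044e-03] 79.8198530160205
scene tall 139 [array([460.8,   1.9]), array([39.3, 32.6]), np.float64(73.5)]
scene jar 328 [array([521.2, 291. ]), array([49.1, 49.3]), np.float64(61.8)]
scene stain 335 [array([588.4, 283.2]), array([44.1, 47.4]), np.float64(81.8)]
wrist tall 939 [array([456.9,   2.5]), array([38.8, 39.1]), np.float64(45.3)]
```

View pics/e_wrist.png

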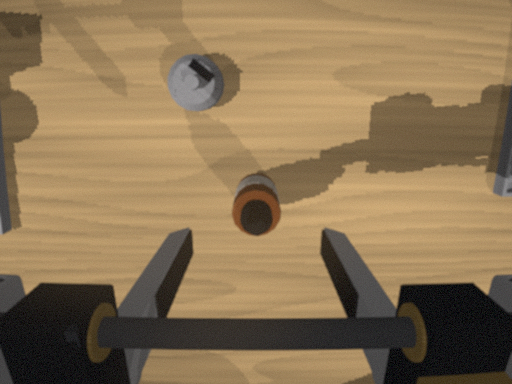

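The tall bottle is centred between the fingers. I'll grip and carry it to the near compartment.

>>> drive_tool --rows '[{"offset": [0, -0.5, 25], "spin": 0, "jaw": 80}, {"offset": [0, 0, 25], "spin": 0, "jaw": 80}, {"offset": [0, 0, 25], "spin": 0, "jaw": 80}, {"offset": [0, 0, 16], "spin": 0, "jaw": 80}, {"offset": [0, 0, 8], "spin": 0, "jaw": 70}, {"offset": [0, 0, 0], "spin": 0, "jaw": 55}, {"offset": [0, 0, 0], "spin": 0, "jaw": 40}, {"offset": [0, 0, 0], "spin": 0, "jaw": 30}, {"offset": [0, 0, 0], "spin": 0, "jaw": 30}, {"offset": [0, 0, 0], "spin": 0, "jaw": 30}, {"offset": [0, 0, 0], "spin": 0, "jaw": 30}]' --force 20

```text
clock: 29.35
eef_pos: [457.5, 2.6, 121.8]
eef_rot: [-3.142, -0.001, -0.0]
wrist_force: [-0.7, 0.8, 6.4]
finger_gap: 40.0
```

>>> drive_tool --rows '[{"offset": [0, 0, -10], "spin": 0, "jaw": 30}, {"offset": [0, 0, -25], "spin": 0, "jaw": 30}, {"offset": [0, 0, -25], "spin": 0, "jaw": 30}, {"offset": [0, 0, -20], "spin": 0, "jaw": 30}, {"offset": [0, -24, 0], "spin": 0, "jaw": 30}, {"offset": [0, -25, 0], "spin": 0, "jaw": 30}, {"offset": [-1, -25, 0], "spin": 0, "jaw": 30}, {"offset": [0, -25, 0], "spin": 0, "jaw": 30}, {"offset": [0, -25, 0], "spin": 0, "jaw": 30}, {"offset": [-1, -25, 0], "spin": 0, "jaw": 30}, {"offset": [0, -25, 0], "spin": 0, "jaw": 30}, {"offset": [0, -25, 0], "spin": 0, "jaw": 30}, {"offset": [-1, -25, 0], "spin": 0, "jaw": 30}, {"offset": [0, -25, 0], "spin": 0, "jaw": 30}, {"offset": [0, -25, 0], "spin": 0, "jaw": 30}, {"offset": [0, -23, 0], "spin": 0, "jaw": 30}, {"offset": [0, 0, 0], "spin": 0, "jaw": 30}, {"offset": [0, 0, 0], "spin": 0, "jaw": 30}]'

```text
clock: 31.15
eef_pos: [454.0, 299.5, 201.4]
eef_rot: [3.141, 0.0, 0.001]
wrist_force: [-0.4, 0.0, -1.1]
finger_gap: 40.0
```

>>> drive_tool --rows '[{"offset": [0, 0, 18], "spin": 0, "jaw": 30}, {"offset": [0, 0, 20], "spin": 0, "jaw": 30}, {"offset": [0, 0, 16], "spin": 0, "jaw": 30}, {"offset": [0, 0, 10], "spin": 0, "jaw": 30}, {"offset": [0, 0, 5], "spin": 0, "jaw": 30}, {"offset": [0, 0, 2.5], "spin": 0, "jaw": 30}, {"offset": [0, 0, 1], "spin": 0, "jaw": 30}, {"offset": [0, 0, 1], "spin": 0, "jaw": 30}, {"offset": [0, 0, 0.6], "spin": 0, "jaw": 30}, {"offset": [0, 0, 0.6], "spin": 0, "jaw": 30}, {"offset": [0, 0, 0.4], "spin": 0, "jaw": 30}, {"offset": [0, 0, 0], "spin": 0, "jaw": 30}]'

```text
clock: 32.35
eef_pos: [454.2, 299.6, 126.2]
eef_rot: [-3.142, -0.0, -0.0]
wrist_force: [-0.1, 0.3, -1.2]
finger_gap: 39.2
```

>>> drive_tool --rows '[{"offset": [0, 0, 0.5], "spin": 0, "jaw": 30}, {"offset": [0, 0, 0.4], "spin": 0, "jaw": 30}, {"offset": [0, 0, 0], "spin": 0, "jaw": 30}]'

```text
clock: 32.65
eef_pos: [454.3, 299.7, 125.8]
eef_rot: [-3.141, -0.0, -0.0]
wrist_force: [-3.1, -2.0, 6.5]
finger_gap: 39.6
```

Contact. I'll release, lift and withdraw.

>>> drive_tool --rows '[{"offset": [0, 0, 0], "spin": 0, "jaw": 43}, {"offset": [0, 0, 0], "spin": 0, "jaw": 52}, {"offset": [0, 0, 0], "spin": 0, "jaw": 65}, {"offset": [0, 0, 0], "spin": 0, "jaw": 70}, {"offset": [0, 0, -10], "spin": 0, "jaw": 70}, {"offset": [0, 0, -25], "spin": 0, "jaw": 70}, {"offset": [0, 0, -35], "spin": 0, "jaw": 70}, {"offset": [0, 0, -35], "spin": 0, "jaw": 70}, {"offset": [0, 0, -35], "spin": 0, "jaw": 70}, {"offset": [0, 30, 0], "spin": 0, "jaw": 70}, {"offset": [0, 30, 0], "spin": 0, "jaw": 70}, {"offset": [0, 30, 0], "spin": 0, "jaw": 70}, {"offset": [0, 30, 0], "spin": 0, "jaw": 70}, {"offset": [0, 30, 0], "spin": 0, "jaw": 70}, {"offset": [-10, 30, 0], "spin": 0, "jaw": 70}, {"offset": [-10, 30, 0], "spin": 0, "jaw": 70}, {"offset": [-10, 30, 0], "spin": 0, "jaw": 70}, {"offset": [0, 0, 0], "spin": 0, "jaw": 70}, {"offset": [0, 0, 0], "spin": 0, "jaw": 70}]'

```text
clock: 34.55
eef_pos: [424.3, 59.4, 266.0]
eef_rot: [-3.141, -0.001, -0.001]
wrist_force: [-0.3, 0.4, -0.3]
finger_gap: 70.0
```

Run:
```python
from h import *
s=manip.read_state();print(s["eef_pos"],s["finger_gap"])
a=np.radians(-7); C=np.array([521,292]); T=np.array([539.3,-275])
I=[]
for n in("scene","top"):
    c=eyes.camera(n);P=cloud(c).reshape(-1,3)
    for o,x,y,z,R in(("tall",454,300,70,30),("jar",521,292,62,33),("stain",589,284,72,33),("box",509,-275,40,50),("short",591,-275,40,25),("petri",680,-10.5,18,45),("timer",661,114,22,45),("counter",559,55,24,40)):
        q=P[(np.hypot(P[:,0]-x,P[:,1]-y)<R)&(abs(P[:,2]-z)<5)]
        if len(q)>5:
            m=np.array(cv2.minAreaRect(q[:,:2].astype(np.float32))[0]); d=m-C if y>250 else m-T
            print(n,o,len(q),"xy",np.round(m,1),"z",round(float(np.median(q[:,2])),1),"tray",np.round([d[0]*np.cos(a)+d[1]*np.sin(a),-d[0]*np.sin(a)+d[1]*np.cos(a)] if y>250 else d,1))
    I.append(c["color"])
cv2.imwrite("pics/f.png",np.vstack([cv2.resize(I[0][90:290,80:430],(800,457))]))
```

```text
[424.30723331  59.39460803 265.99626853] 69.9927364715172
scene tall 121 xy [455.3 295.8] z 69.7 tray [-65.6  -4.2]
scene jar 330 xy [520.8 291. ] z 61.5 tray [-0.1 -1. ]
scene stain 333 xy [589.2 283. ] z 71.3 tray [68.8 -0.6]
scene box 553 xy [ 508.4 -276.6] z 39.6 tray [-30.9  -1.6]
scene short 111 xy [ 591.8 -274.7] z 40.0 tray [52.5  0.3]
scene petri 748 xy [681.3  -9.8] z 17.6 tray [142.  265.2]
scene timer 579 xy [662.7 113.3] z 21.2 tray [123.4 388.3]
scene counter 270 xy [560.5  55.5] z 22.9 tray [ 21.2 330.5]
top tall 147 xy [450.7 297.5] z 68.9 tray [-70.5  -3.2]
top jar 354 xy [518.3 290.4] z 61.1 tray [-2.5 -2. ]
top stain 305 xy [586.6 282.8] z 70.8 tray [66.3 -1.2]
top box 451 xy [ 508.1 -275.1] z 38.9 tray [-31.2  -0.1]
top short 64 xy [ 588.5 -274.7] z 38.8 tray [49.2  0.3]
top petri 457 xy [678.2 -11.5] z 17.4 tray [138.9 263.5]
top timer 378 xy [659.9 113.8] z 21.3 tray [120.6 388.8]
top counter 251 xy [557.5  53.9] z 22.6 tray [ 18.2 328.9]
```

View pics/f.png

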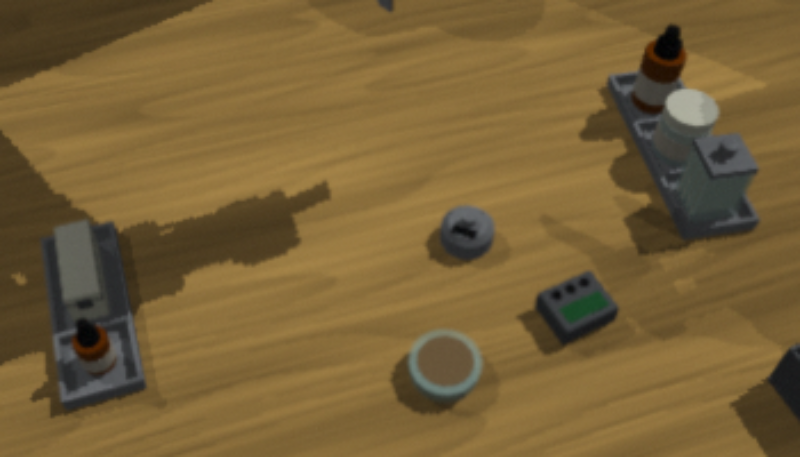

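All five things stand upright in their compartments and the gripper is clear. The bystanders haven't moved. Handing in.

```bash
python3 -c "
from cell import manip
print(manip.sign_off())"
```

```text
the job is handed in; nothing more can be done
None
```

Both kits are made up and handed in at about 35 s of the 141 s. I lowered each thing until the wrist force showed it had touched the tray floor, then released it.

- **Smear kit (two-compartment tray):** the slide box is in the long compartment and the short bottle in the square one.
- **Staining kit (three-compartment tray):** the jar is in the middle, the tall bottle at the near (-x) end and the staining jar at the far (+x) end.

**Last checks (scene and top cameras):**
- All five things were within about 5 mm of their compartment centres (limit 15 mm), and the tops of all five were at the height they should have when standing on the tray floor.
- The covered dish, timer and tally counter were within about 1.5 mm of where they started, which is measurement noise.
- The gripper was empty and well clear.

**Disagreement:** the two cameras differed by 2–5 mm in position throughout, most on the tall bottle's x (about 5 mm). No check failed.

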